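# Ready the bean bin for refilling and hold its lid

## Task

Get the bean bin ready for refilling: stand the loose measuring scoop upright in the open drawer under the bin, then push the drawer fully home so that nothing can spill into it. Only then raise the bin's sloping lid and hold it steady with the gripper, open at about 60 degrees from its closed position, for a colleague to fill the bin; the lid falls shut when let go, so finish while still holding it up. Leave the cup, the tin and the tray where they stand.

Things in the scene. Friction and masses are not known exactly. Their poses are not given: they have to be found in the camera images.
- bin: White counter-top bean bin with a sloping front, fixed on a steel drawer base; 250 mm wide, 270 mm deep, 248 mm high at the back. Origin: on the table under the middle of the base's front edge; x runs from front to back through the bin, y to the left as the robot sees it, z up. The base is 85 mm high; above it the front wall rises to 130 mm, from where the lid leans back at 40 degrees.
- drawer (a joint): Travel of the steel drawer in the base, in m: 0 fully home, grows as it comes out along the bin's -x, to 0.2. It starts partly out, slides level with about 1.5 N of friction and stays where it is left.
- drawer_lip (a point): Middle of the front edge of the drawer's pull lip: a ledge 6 mm thick and 120 mm wide, 69 mm above the table, standing out 19 mm from the steel front panel; axes as the bin's. The panel is 250 mm wide, 12 mm thick, from 10 to 76 mm above the table; its inner face is 31 mm behind this point and meets the front of the base when the drawer is home.
- drawer_floor (a point): Centre of the drawer's inner floor, 17 mm above the table, 121 mm behind the inner face of the front panel; axes as the bin's. Inside, the drawer is 224 mm wide and 242 mm deep with side walls 40 mm high. Only the part that is drawn out in front of the base is open above; under the base there are 61 mm of free height over the floor.
- scoop_center (a point): White plastic measuring scoop, about 60 g, standing on the table to one side of the drawer: a round cup 40 mm high, 44 mm wide at its flat foot, 48 mm at the rim, wall 3 mm, with a flat handle 12 mm wide and 5 mm thick level with the rim, reaching 109 mm from the cup's axis. This point is on the cup's axis, 20 mm above its foot; the handle points along -x, z is up.
- lid (a joint): Angle of the bin's lid in rad: 0 closed (it then slopes down to the front at 40 degrees), grows as it opens, stop at 1.6 (still short of upright). The plain hinge has hardly any friction: from any angle the lid falls shut when let go.
- lid_hinge (a point): Middle of the lid's hinge line, 148 mm behind the bin's front and 246 mm above the table; y is along the hinge line, -x points along the lid to its front edge and z up out of the lid's outer face, both turning with it. The steel lid is 190 mm long, 246 mm wide, 5 mm thick, 0.4 kg.
- lid_handle (a point): Middle of the grip bar of the lid's bow handle: a round dark bar 10 mm thick and 110 mm long, parallel to the hinge line, standing 39 mm out from the lid's outer face to the bar's centre, 150 mm along the lid from the hinge; with the lid closed about 185 mm, at 60 degrees about 340 mm above the table. Axes as lid_hinge.
- cup_center (a point): Steel cup, 72 mm wide at the rim, 85 mm high, standing on the table on the other side of the drawer; point half-way up. To be left alone.
- tin_center (a point): Closed coffee tin with a paper label, 84 mm wide, 130 mm high, standing on the table to the left; point half-way up. To be left alone.
- tray: White ceramic tray 150 x 220 mm, 35 mm high, on the table on the right; origin at the centre of its underside. To be left alone.
Mind the look-alikes: they are no part of the job. Of the things that look like the part that bears scoop_center, the smallest one is meant.

How it is judged:
By the outcome, as a careful person would: the job done as asked, in the order asked, and still so for the second after the job is handed in, while the arm keeps its last pose, push and grip.
It also fails if it takes over 69 s, if anything falls off the work surface, if the arm or the gripper's body presses on something with over 40 N, if the wrist force passes 120 N, or if a joint passes its speed limit or range.

## Robot

A 6-joint arm with a two-finger parallel gripper is mounted at the origin on the work surface. World frame = base frame: x ahead of the robot, y to its left, z up, the work surface at z = 0. Lengths are in m, angles in rad, forces in N, time in s.
With the tool pointing down it reaches from about 0.325 to 0.9 m from the base axis. Payload 6.1 kg.
Tool frame: the origin (TCP) lies on the mounting face of the last link; the fingertips stand 173 mm ahead of it and the grasp point (between the pads) lies 155 mm ahead of it; z points along the fingers, y is the line along which they close (so a half turn about z gives the same grasp; the last joint's range is limited). The gripper opens to 85 mm and grips with 20 to 120 N. Pads are 22 mm wide; open, the fingers measure 114 mm over their backs; the gripper's body (76 mm by 85 mm) begins 54 mm behind the grasp point. The pads swing forward as they close: fully open they stand 13 mm farther back than shut.
Start: joints at [-0.126, 0.22, 1.526, -0, 1.395, -0.126], TCP at [0.625, -0, 0.405] pointing down, gripper open.
Joint ranges: [-2.98, 2.98], [-0.91, 2.08], [0.09, 2.57], [-1.24, 4.39], [0.2, 2.65], [-2.68, 2.68]. Speed limits (rad/s): [2.57, 2.57, 3.01, 3.14, 3.14, 3.14].

## Interface

Orientations are given as a unit quaternion [x, y, z, w].
In Python, from cell import arm, eyes, workorder gives the robot as it stands.
- The arm moves only by the shell command python3 -m handwheel 'ROWS' [OPENING] [FORCE]. ROWS is JSON, a list of rows, each a list of 2 entries, a list of its own where there are three numbers: the shift along the world's x, y, z in mm, then the turn, a rotation vector about the world's x, y, z in degrees. A call has 1 to 10 rows; each row is the pose to reach, as a shift and turn from the pose commanded when the call began; what a row does not reach only later rows make up. A row lasts 1/10 s, in which the tool goes at most 50 mm and 8.59 degrees, less where a joint would pass 70% of its speed; a pose out of reach is approached as far as the arm can. A call with a gripper value outside its range is refused whole. OPENING is the gripper's target within -1 to 1 (fully open at 1, half-way at 0, shut at -1), set as the call begins (- or left out, the last holds). The fingers move at their own pace and stop on an object; FORCE is the grip in N (left out, the last holds). Time passes only in rows, so rows that repeat a pose let the fingers close. It gives the time, the measured TCP pose, the force, the opening and the grip force at its end, in the units of the state.
- arm.state(): the state, without advancing time (a new reading comes with each control period).
- eyes.capture(name): name is "scene" or "side" or "wrist"; returns a dict with "pixels" (384x512x3 uint8, red, green, blue), "depth" (384x512 float32, m along the optical axis (not along the pixel's ray), 0 where there is no reading), "intrinsics" (3x3 intrinsics, pixels), "rvec" (rotation vector, rad) and "tvec" (3), from world to camera coordinates, as OpenCV has them; the wrist camera has in their place "mount" (4x4, takes a point from camera to tool coordinates, whose origin is the TCP and whose axes are the flange's). Camera axes: x right, y down, z forward; pixel columns grow to the right and rows downward; lengths in m; the calibration is good to about 2 mm. A picture is of the moment at which its call begins: read the wrist's pose just before it.
- workorder.sign_off(): hands the job in; it is judged then, once.
The state is a dict: "time": time; "qpos": joint angles; "dq": joint speeds; "effort": joint torques, N m; "position": TCP position; "ee_rot": TCP orientation; "contact_force": force on the tool from outside, world axes, zero at the start; "wrist_torque": the same for the moment, N m; "width": finger opening in m; "gripper_force": force on a finger pad.
Only numpy, scipy, OpenCV 4.12 (cv2) and the standard library are available. Lean on these libraries where they do the work, as an engineer would, in place of code of your own. Each camera call takes 0.05 s, during which the arm holds its last target. There are 200 camera calls.

## Working session

There is one attempt and no reset: what is moved stays moved. The work goes in short steps, Python scripts to look and compute and a shell command to move; the robot and the scene stay as the last step left them, time stands still between calls to the robot, and variables do not carry over. Pictures are saved under pics/ and viewed, at most 10 in all, crops included, and the job is handed in when it is done.

```bash
mkdir -p pics; cat > h.py <<'E'
import numpy as np, cv2
from cell import arm, eyes, workorder
from scipy.spatial.transform import Rotation as R
def grab(n):
    s=arm.state(); c=eyes.capture(n)
    if n=="wrist":
        T=np.eye(4);T[:3,:3]=R.from_quat(s["ee_rot"]).as_matrix();T[:3,3]=s["position"];c["T"]=T@np.array(c["mount"])
    else:
        T=np.eye(4);T[:3,:3]=cv2.Rodrigues(np.array(c["rvec"],float))[0];T[:3,3]=np.ravel(c["tvec"]);c["T"]=np.linalg.inv(T)
    return c
def cloud(c):
    K=np.array(c["intrinsics"]);d=c["depth"];v,u=np.mgrid[:d.shape[0],:d.shape[1]]
    p=np.stack([(u-K[0,2])/K[0,0]*d,(v-K[1,2])/K[1,1]*d,d],-1)
    P=p@c["T"][:3,:3].T+c["T"][:3,3]; P[d==0]=np.nan
    return P
def save(c,f): cv2.imwrite("pics/"+f,c["pixels"][...,::-1])
E
python3 - <<'E'
from h import *
for n in("scene","side"):
    c=grab(n);save(c,n+".png");np.savez(n+".npz",P=cloud(c),px=c["pixels"],T=c["T"],K=c["intrinsics"])
    print(n,c["T"].round(3).tolist())
print(arm.state())
E
```

```text
scene [[-0.53, 0.69, -0.493, 1.26], [0.848, 0.441, -0.295, 0.378], [0.014, -0.575, -0.818, 1.274], [0.0, 0.0, 0.0, 1.0]]
side [[-0.995, -0.065, 0.075, 0.473], [-0.098, 0.743, -0.662, 0.89], [-0.013, -0.666, -0.746, 1.235], [0.0, 0.0, 0.0, 1.0]]
{'time': 0.1, 'qpos': array([-1.26120225e-01,  2.21158506e-01,  1.52749942e+00, -3.35877664e-05,
        1.39474331e+00, -1.26124686e-01]), 'dq': array([ 1.42348554e-04, -1.40963978e-03, -2.39066947e-03,  5.94715290e-04,
        2.45776443e-05, -3.70144483e-04]), 'effort': array([ 6.93603797e-04, -4.98243856e+01, -3.90546799e+01, -2.32586735e-04,
        5.66593517e-03, -2.12633734e-05]), 'position': array([6.24750466e-01, 9.82099546e-06, 4.03699977e-01]), 'ee_rot': array([ 7.07102825e-01,  7.07110159e-01, -5.66984043e-04, -7.04655782e-04]), 'contact_force': array([ 0.33632687, -0.59101431, -0.16131205]), 'wrist_torque': array([-0.0517173 , -0.02294211,  0.02296629]), 'gripper_force': 0.0, 'width': 0.0853142448913924}
```

View pics/scene.png

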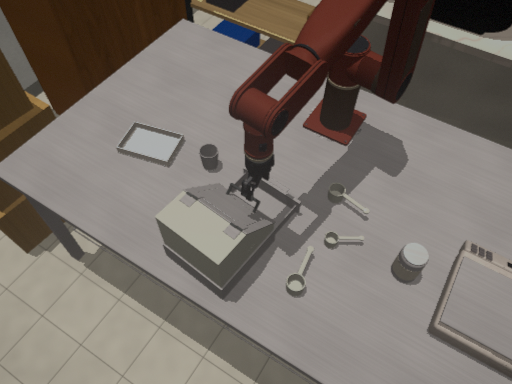

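View pics/side.png

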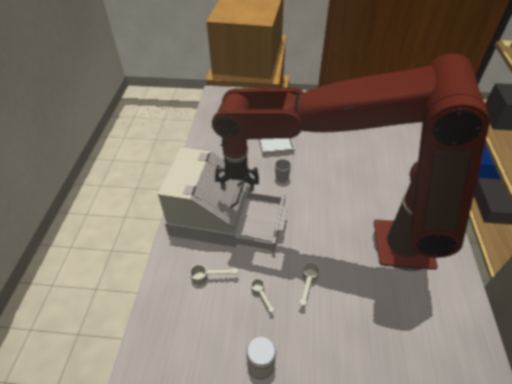

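Scene view: the bin is at (215,235) with its drawer open at (280,205). The cup is at (209,156), the tin at (412,262) and the tray at (151,143). There are three candidate scoops:
- A at scene (337,192), side (310,271).
- B at scene (331,239), side (257,286).
- C at scene (296,284), side (199,273).

B looks smallest, so I'll measure all three and view a close crop.

```bash
python3 - <<'E'
from h import *
d=np.load("scene.npz");P=d["P"];px=d["px"]
x,y,z=P[...,0],P[...,1],P[...,2]
m=((z>0.012)&(z<0.3)&(x>0.25)&(x<1.2)&(abs(y)<0.8)).astype(np.uint8)
n,l,s,cc=cv2.connectedComponentsWithStats(m)
for i in range(1,n):
    if s[i,4]<40: continue
    q=P[l==i]; print(s[i].tolist(),"min",q.min(0).round(3),"max",q.max(0).round(3))
    if s[i,4]<800:
        t=q[q[:,2]>q[:,2].max()-0.012][:,:2].astype(np.float32)
        print("  top rect",cv2.minAreaRect(t))
im=px[150:320,140:400,::-1]
cv2.imwrite("pics/crop.png",cv2.resize(im,None,fx=3,fy=3,interpolation=cv2.INTER_CUBIC))
# bin features
for uv in [(300,208),(285,192),(245,240),(160,215),(225,190),(272,220),(240,178),(299,203),(262,240)]:
    print(uv,P[uv[1],uv[0]].round(3))
E
```

```text
[116, 121, 68, 44, 634] min [ 0.428 -0.68   0.012] max [ 0.623 -0.429  0.04 ]
  top rect ((0.5256233215332031, -0.5542787909507751), (0.15707530081272125, 0.22308184206485748), 13.321090698242188)
[199, 144, 20, 25, 387] min [ 0.44  -0.337  0.013] max [ 0.514 -0.265  0.093]
  top rect ((0.47731876373291016, -0.2998976707458496), (0.06765397638082504, 0.06909625977277756), 46.6812744140625)
[155, 166, 146, 133, 10388] min [ 0.45  -0.196  0.012] max [0.901 0.097 0.3  ]
[328, 183, 42, 31, 358] min [0.322 0.146 0.013] max [0.394 0.31  0.058]
  top rect ((0.3572785258293152, 0.22835110127925873), (0.16541774570941925, 0.06089356169104576), 85.0186767578125)
[324, 231, 41, 16, 240] min [0.473 0.222 0.012] max [0.558 0.338 0.045]
  top rect ((0.519120454788208, 0.2835030257701874), (0.047288939356803894, 0.130072683095932), 22.909881591796875)
[429, 240, 83, 125, 7079] min [0.302 0.622 0.012] max [0.663 0.8   0.111]
[392, 243, 37, 39, 1025] min [0.462 0.453 0.012] max [0.547 0.537 0.136]
[286, 246, 28, 50, 389] min [0.606 0.191 0.012] max [0.776 0.251 0.057]
  top rect ((0.6939163208007812, 0.20644010603427887), (0.1685473769903183, 0.05890747904777527), 16.465089797973633)
(300, 208) [ 0.465  0.09  -0.001]
(285, 192) [0.481 0.03  0.074]
(245, 240) [0.78  0.058 0.214]
(160, 215) [ 0.857 -0.183  0.247]
(225, 190) [ 0.625 -0.121  0.142]
(272, 220) [0.637 0.067 0.134]
(240, 178) [ 0.5   -0.146  0.051]
(299, 203) [0.495 0.094 0.074]
(262, 240) [0.695 0.067 0.092]
```

View pics/crop.png

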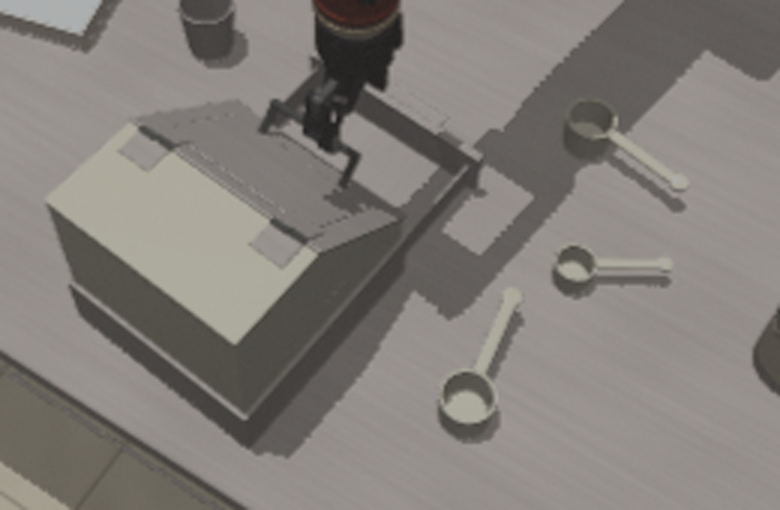

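The crop shows scoop B's cup at crop (575,270), i.e. scene (331,239), with its handle pointing right. It is clearly the smallest: 47 mm rim against about 60 mm for the other two. Next I'll measure scoop B and the bin precisely.

```bash
python3 - <<'E'
from h import *
for n in("scene","side"):
    d=np.load(n+".npz");P=d["P"];x,y,z=P[...,0],P[...,1],P[...,2]
    print(n)
    q=P[(x>0.45)&(x<0.575)&(y>0.21)&(y<0.35)&(z>0.034)&(z<0.05)][:,:2].astype(np.float32)
    r=cv2.minAreaRect(q);print("scoop",r,len(q))
    # PCA and width along axis
    c=q.mean(0);w,V=np.linalg.eigh(np.cov((q-c).T));a=V[:,1];b=V[:,0]
    t=(q-c)@a;u=(q-c)@b
    for k in np.arange(t.min(),t.max(),0.01):
        s=(t>=k)&(t<k+.01)
        if s.any():print("   %.3f %.3f n%d"%(k,np.ptp(u[s]),s.sum()),(c+a*(k+.005)+b*(u[s].max()+u[s].min())/2).round(3))
    q=P[(x>0.6)&(x<0.95)&(y>-.3)&(y<0.2)&(z>0.238)&(z<0.256)];print("top",cv2.minAreaRect(q[:,:2].astype(np.float32)),np.median(q[:,2]))
    q=P[(x>0.4)&(x<0.53)&(y>-.25)&(y<0.15)&(z>0.062)&(z<0.082)];print("panel",cv2.minAreaRect(q[:,:2].astype(np.float32)),len(q))
    q=P[(x>0.43)&(x<0.6)&(y>-.25)&(y<0.15)&(z>0.01)&(z<0.022)];print("floor",q.min(0),q.max(0),len(q))
E
```

```text
scene
scoop ((0.519120454788208, 0.2835030257701874), (0.047288939356803894, 0.130072683095932), 22.909881591796875) 146
   -0.066 0.033 n14 [0.544 0.23 ]
   -0.056 0.047 n8 [0.539 0.238]
   -0.046 0.047 n8 [0.535 0.248]
   -0.036 0.041 n11 [0.53  0.256]
   -0.026 0.023 n14 [0.524 0.264]
   -0.016 0.013 n13 [0.519 0.272]
   -0.006 0.011 n8 [0.513 0.28 ]
   0.004 0.013 n12 [0.507 0.289]
   0.014 0.015 n12 [0.503 0.298]
   0.024 0.011 n10 [0.497 0.306]
   0.034 0.010 n10 [0.491 0.314]
   0.044 0.012 n12 [0.486 0.323]
   0.054 0.016 n13 [0.482 0.332]
   0.064 0.000 n1 [0.478 0.342]
top ((0.7722902297973633, -0.06120206415653229), (0.2477748990058899, 0.22413331270217896), 83.6537857055664) 0.24721826360730326
panel ((0.4703980088233948, -0.02757181227207184), (0.25290364027023315, 0.03782540559768677), 82.72309112548828) 308
floor [ 0.46978642 -0.15036809  0.01013979] [0.59948827 0.09543718 0.02193814] 836
side
scoop ((0.5084909796714783, 0.2762327194213867), (0.04594540223479271, 0.12935203313827515), 40.23264694213867) 138
   -0.068 0.036 n17 [0.544 0.229]
   -0.058 0.046 n7 [0.54  0.238]
   -0.048 0.046 n6 [0.534 0.246]
   -0.038 0.040 n9 [0.53  0.255]
   -0.028 0.021 n12 [0.526 0.264]
   -0.018 0.010 n10 [0.519 0.272]
   -0.008 0.008 n6 [0.513 0.28 ]
   0.002 0.010 n11 [0.507 0.288]
   0.012 0.011 n11 [0.503 0.297]
   0.022 0.011 n9 [0.498 0.306]
   0.032 0.012 n12 [0.492 0.314]
   0.042 0.015 n10 [0.487 0.323]
   0.052 0.015 n17 [0.482 0.331]
   0.062 0.000 n1 [0.479 0.341]
top ((0.773080050945282, -0.06076774001121521), (0.251004159450531, 0.2227669358253479), 83.9307632446289) 0.2466363835249067
panel ((0.46989744901657104, -0.02594304084777832), (0.2502751648426056, 0.030837591737508774), 83.7633056640625) 305
floor [ 0.47565858 -0.15969856  0.01002822] [0.59996193 0.09396681 0.02198019] 1160
```

Scoop B's cup is at about (0.536,0.244) with the handle at 121°. The bin yaw is about -6.2° and the drawer is about 0.13 m open. I'll move above the scoop and turn the closing line perpendicular to the handle.

```bash
python3 -m handwheel '[[[-15,45,-15],[0,0,6]],[[-35,95,-35],[0,0,14]],[[-55,145,-60],[0,0,22]],[[-75,200,-80],[0,0,28]],[[-89,243,-105],[0,0,31]],[[-89,243,-105],[0,0,31]],[[-89,243,-105],[0,0,31]],[[-89,243,-105],[0,0,31]]]' 1 25
python3 - <<'E'
from h import *
c=grab("wrist");P=cloud(c);save(c,"w1.png");print(arm.state()["position"])
x,y,z=P[...,0],P[...,1],P[...,2]
m=(x>0.44)&(x<0.59)&(y>0.2)&(y<0.37)&(z>0.033)&(z<0.05)
q=P[m][:,:2].astype(np.float32);print(len(q))
if len(q)>50:
    g=q.mean(0);w,V=np.linalg.eigh(np.cov((q-g).T));a=V[:,1];a=a*np.sign(a[1]);b=np.array([-a[1],a[0]]);t=(q-g)@a;u=(q-g)@b
    k=q[t<t.min()+.05];print("angle",np.degrees(np.arctan2(a[1],a[0])),"t0+24",g+a*(t.min()+.024),"circle",cv2.minEnclosingCircle(k[((k-g)@a)<t.min()+.045]),np.ptp(t))
    print("z",np.median(P[m][:,2]))
E
```

```text
time: 0.9
position: [0.5356, 0.2434, 0.299]
ee_rot: [0.492, 0.871, -0.001, -0.0]
contact_force: [0.7, -0.3, -0.0]
width: 0.0852
gripper_force: 0.0
[0.53621346 0.24273115 0.29979176]
3368
angle 121.55202220272609 t0+24 [0.53361511 0.24202835] circle ((0.5340821743011475, 0.2417631447315216), 0.023944396525621414) 0.13203947550551642
z 0.03895287741335082
```

View pics/w1.png

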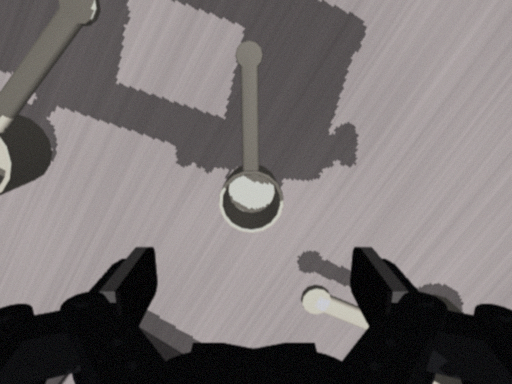

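The wrist view shows the cup at (250,200) with its handle straight up at (250,100), so the gripper is aligned. I'll descend and grip.

```bash
python3 -m handwheel '[[[-2,-1,-40],[0,0,0]],[[-2,-1,-80],[0,0,0]],[[-2,-1,-105],[0,0,0]],[[-2,-1,-122],[0,0,0]],[[-2,-1,-122],[0,0,0]],[[-2,-1,-122],[0,0,0]]]' 1 25 && python3 -m handwheel '[[[0,0,0],[0,0,0]],[[0,0,0],[0,0,0]],[[0,0,0],[0,0,0]],[[0,0,0],[0,0,0]],[[0,0,0],[0,0,0]],[[0,0,0],[0,0,0]],[[0,0,0],[0,0,0]],[[0,0,0],[0,0,0]]]' -1 25 && python3 -m handwheel '[[[0,0,20],[0,0,0]],[[0,0,50],[0,0,0]],[[0,0,90],[0,0,0]],[[0,0,113],[0,0,0]],[[0,0,113],[0,0,0]],[[0,0,113],[0,0,0]]]'
```

```text
time: 1.55
position: [0.535, 0.2416, 0.1788]
ee_rot: [0.493, 0.87, 0.001, 0.001]
contact_force: [0.5, 0.5, -0.0]
width: 0.0855
gripper_force: 0.0
time: 2.35
position: [0.5347, 0.2423, 0.1795]
ee_rot: [0.492, 0.87, 0.001, 0.001]
contact_force: [-1.0, -1.6, 6.0]
width: 0.0473
gripper_force: 25.0
time: 2.95
position: [0.534, 0.2421, 0.2914]
ee_rot: [0.492, 0.87, 0.001, 0.001]
contact_force: [0.1, -0.5, -1.2]
width: 0.047
gripper_force: 25.9
```

```bash
python3 -m handwheel '[[[1,-40,0],[0,0,-5]],[[2,-80,0],[0,0,-10]],[[3,-120,0],[0,0,-15]],[[4,-160,0],[0,0,-20]],[[5,-200,0],[0,0,-25]],[[6,-240,0],[0,0,-30]],[[7,-280,0],[0,0,-35]],[[9,-322,0],[0,0,-37.7]],[[9,-322,0],[0,0,-37.7]],[[9,-322,0],[0,0,-37.7]]]'
python3 - <<'E'
from h import *
c=grab("wrist");P=cloud(c);save(c,"w2.png");s=arm.state();print(s["position"],s["width"])
x,y,z=P[...,0],P[...,1],P[...,2]
u=np.array([.994,-.108])
q=P[(z>0.066)&(z<0.08)&(x<0.53)&(x>.42)]
if len(q)>20:print("panel",cv2.minAreaRect(q[:,:2].astype(np.float32)),len(q))
q=P[(z>0.01)&(z<0.024)];print("floor",cv2.minAreaRect(q[:,:2].astype(np.float32)),len(q))
q=P[(z>0.14)&(z<0.16)];print("rim level",q.min(0),q.max(0),len(q))
E
```

```text
time: 3.95
position: [0.5422, -0.0807, 0.2889]
ee_rot: [0.748, 0.664, -0.001, -0.002]
contact_force: [-0.1, 0.8, -0.2]
width: 0.0471
gripper_force: 26.0
[ 0.54230651 -0.07972531  0.2890707 ] 0.04725183242590202
panel ((0.46747925877571106, -0.033360742032527924), (0.1651419997215271, 0.03161429986357689), 83.57813262939453) 13612
floor ((0.5615575909614563, -0.050497137010097504), (0.2064245641231537, 0.16157113015651703), 83.59636688232422) 45496
rim level [ 0.50060697 -0.11410408  0.14000001] [0.63869848 0.01898198 0.15998391] 23766
```

View pics/w2.png

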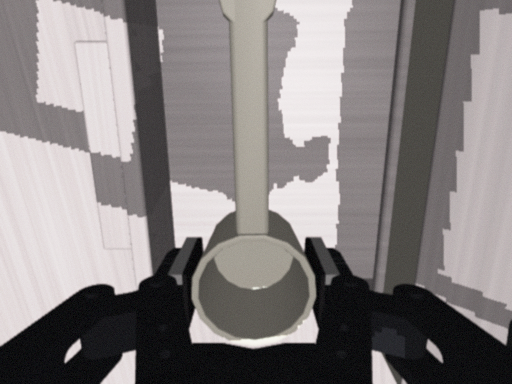

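The scoop is held level at (255,285), handle along the drawer's width, with the panel on the left at (150,150) and the bin base on the right at (400,150). I'll lower it.

```bash
python3 -m handwheel '[[[0,0,-30],[0,0,0]],[[0,0,-55],[0,0,0]],[[0,0,-75],[0,0,0]],[[0,0,-84],[0,0,0]],[[0,0,-88],[0,0,0]],[[0,0,-91],[0,0,0]],[[0,0,-91],[0,0,0]]]' && python3 -m handwheel '[[[0,0,-1],[0,0,0]],[[0,0,-1],[0,0,0]]]'
```

```text
time: 4.7
position: [0.5434, -0.0797, 0.2003]
ee_rot: [0.747, 0.665, 0.0, 0.0]
contact_force: [-0.1, 0.3, -0.3]
width: 0.0472
gripper_force: 26.0
time: 4.9
position: [0.5433, -0.0801, 0.1994]
ee_rot: [0.747, 0.665, 0.0, 0.001]
contact_force: [0.2, -0.4, -1.1]
width: 0.0473
gripper_force: 26.0
```

```bash
python3 -m handwheel '[[[0,0,-1],[0,0,0]],[[0,0,-2],[0,0,0]],[[0,0,-2],[0,0,0]],[[0,0,-2],[0,0,0]]]' 
```

```text
time: 5.3
position: [0.543, -0.0801, 0.1967]
ee_rot: [0.747, 0.665, -0.0, -0.0]
contact_force: [0.6, 1.0, -0.9]
width: 0.0472
gripper_force: 26.0
```

```bash
python3 -m handwheel '[[[0,0,-1],[0,0,0]],[[0,0,-1],[0,0,0]],[[0,0,-2],[0,0,0]],[[0,0,-2],[0,0,0]]]' 
```

```text
time: 5.7
position: [0.5441, -0.0802, 0.1964]
ee_rot: [0.747, 0.665, 0.001, 0.001]
contact_force: [-0.9, 0.3, 9.2]
width: 0.0471
gripper_force: 26.5
```

Touchdown at 9 N. I'll release part-way, lift and look.

```bash
python3 -m handwheel '[[[0,0,1],[0,0,0]],[[0,0,1],[0,0,0]],[[0,0,1],[0,0,0]],[[0,0,1],[0,0,0]],[[0,0,1],[0,0,0]]]' 0.5 && python3 -m handwheel '[[[0,0,10],[0,0,0]],[[0,0,30],[0,0,0]],[[0,0,60],[0,0,0]],[[-20,0,95],[0,0,0]],[[-50,0,130],[0,0,0]],[[-50,0,130],[0,0,0]],[[-50,0,130],[0,0,0]]]'
python3 - <<'E'
from h import *
c=grab("wrist");P=cloud(c);save(c,"w3.png");s=arm.state();print(s["position"],s["width"])
x,y,z=P[...,0],P[...,1],P[...,2]
q=P[(z>0.066)&(z<0.08)&(x<0.53)&(x>.40)]
print("panel",cv2.minAreaRect(q[:,:2].astype(np.float32)),len(q))
q=P[(z>0.052)&(z<0.062)&(x>0.505)&(x<0.6)];print("scoop",cv2.minAreaRect(q[:,:2].astype(np.float32)),len(q),np.median(q[:,2]))
E
```

```text
time: 6.2
position: [0.543, -0.08, 0.1956]
ee_rot: [0.747, 0.665, -0.0, -0.0]
contact_force: [-0.6, -0.6, 0.8]
width: 0.064
gripper_force: 0.0
time: 6.9
position: [0.493, -0.0801, 0.3275]
ee_rot: [0.747, 0.664, 0.001, 0.002]
contact_force: [-0.1, -0.1, -0.6]
width: 0.0641
gripper_force: 0.0
[ 0.49289918 -0.0799698   0.32610916] 0.06419638875944676
panel ((0.4668242037296295, -0.05070774257183075), (0.20812009274959564, 0.031366847455501556), 83.60245513916016) 10321
scoop ((0.5630019307136536, -0.06507068872451782), (0.18242087960243225, 0.09571631997823715), 83.1965560913086) 3528 0.05596162422289702
```

View pics/w3.png

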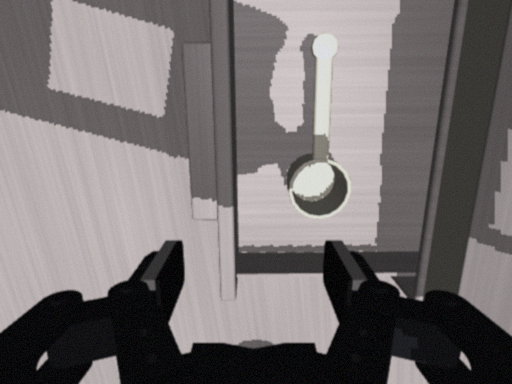

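The scoop stands upright at (320,190), handle parallel to the panel and clear of all the walls. Next I'll shut the fingers, tilt 10° and go down in front of the lip.

```bash
python3 -m handwheel '[[[-30,20,0],[-0.5,-4,0]],[[-65,40,0],[-0.9,-8,0]],[[-99,61,0],[-1.1,-9.9,0]],[[-99,61,-30],[-1.1,-9.9,0]],[[-99,61,-65],[-1.1,-9.9,0]],[[-99,61,-95],[-1.1,-9.9,0]],[[-99,61,-105],[-1.1,-9.9,0]],[[-99,61,-105],[-1.1,-9.9,0]]]' -1 25 && python3 -m handwheel '[[[5,-0.5,0],[0,0,0]],[[10,-1,0],[0,0,0]],[[15,-1.7,0],[0,0,0]],[[20,-2.2,0],[0,0,0]],[[27,-3,0],[0,0,0]],[[35,-4,0],[0,0,0]],[[44,-5,0],[0,0,0]],[[53,-6,0],[0,0,0]],[[62,-7,0],[0,0,0]],[[70,-7.8,0],[0,0,0]]]'
python3 - <<'E'
from h import *
c=grab("side");P=cloud(c)
x,y,z=P[...,0],P[...,1],P[...,2]
q=P[(x>0.4)&(x<0.7)&(y>0.03)&(y<0.12)&(z>0.064)&(z<0.082)];print(len(q),np.median(q,0) if len(q) else 0,q.min(0))
E
```

```text
time: 7.75
position: [0.3929, -0.0187, 0.2184]
ee_rot: [0.745, 0.662, 0.056, 0.062]
contact_force: [1.6, -0.5, 0.3]
width: -0.0001
gripper_force: 0.0
time: 8.75
position: [0.4648, -0.0269, 0.2206]
ee_rot: [0.744, 0.662, 0.058, 0.064]
contact_force: [-2.7, -0.6, 0.9]
width: 0.0003
gripper_force: 0.9
111 [0.6356784  0.07372037 0.07427901] [0.53423092 0.03113898 0.06442793]
```

Contact at 2.7 N and the drawer is moving, so I keep pushing.

```bash
python3 -m handwheel '[[[8,-0.9,0],[0,0,0]],[[16,-1.8,0],[0,0,0]],[[24,-2.7,0],[0,0,0]],[[32,-3.6,0],[0,0,0]],[[40,-4.5,0],[0,0,0]],[[48,-5.4,0],[0,0,0]],[[55,-6.2,0],[0,0,0]],[[60,-6.7,0],[0,0,0]],[[64,-7.2,0],[0,0,0]]]' && python3 -m handwheel '[[[3,-0.3,0],[0,0,0]],[[5,-0.6,0],[0,0,0]],[[7,-0.8,0],[0,0,0]],[[9,-1,0],[0,0,0]]]'
```

```text
time: 9.7
position: [0.5285, -0.0341, 0.2207]
ee_rot: [0.744, 0.662, 0.058, 0.064]
contact_force: [-1.9, 0.7, -1.9]
width: -0.0001
gripper_force: 0.9
time: 10.1
position: [0.537, -0.035, 0.2207]
ee_rot: [0.744, 0.662, 0.058, 0.064]
contact_force: [-1.5, 0.0, -1.6]
width: -0.0002
gripper_force: 0.9
```

```bash
python3 -m handwheel '[[[2,-0.2,0],[0,0,0]],[[4,-0.4,0],[0,0,0]],[[6,-0.7,0],[0,0,0]],[[6,-0.7,0],[0,0,0]]]' && python3 -m handwheel '[[[1,-0.1,0],[0,0,0]],[[2,-0.2,0],[0,0,0]],[[3,-0.3,0],[0,0,0]],[[3,-0.3,0],[0,0,0]]]'
```

```text
time: 10.5
position: [0.5434, -0.0358, 0.2209]
ee_rot: [0.744, 0.662, 0.058, 0.065]
contact_force: [-1.3, 0.3, -0.1]
width: 0.0006
gripper_force: 0.4
time: 10.9
position: [0.5462, -0.0361, 0.2208]
ee_rot: [0.744, 0.662, 0.058, 0.065]
contact_force: [0.7, -0.6, -0.3]
width: -0.0
gripper_force: 0.4
```

```bash
python3 -m handwheel '[[[1,-0.1,0],[0,0,0]],[[2,-0.2,0],[0,0,0]],[[3,-0.3,0],[0,0,0]],[[4,-0.4,0],[0,0,0]],[[4,-0.4,0],[0,0,0]]]' && python3 -m handwheel '[[[1,-0.1,0],[0,0,0]],[[2,-0.2,0],[0,0,0]],[[3,-0.3,0],[0,0,0]],[[4,-0.4,0],[0,0,0]],[[4,-0.4,0],[0,0,0]]]'
```

```text
time: 11.4
position: [0.5483, -0.0361, 0.2199]
ee_rot: [0.744, 0.662, 0.056, 0.062]
contact_force: [-12.7, 0.2, 8.2]
width: -0.0002
gripper_force: 5.7
time: 11.9
position: [0.5501, -0.0361, 0.2188]
ee_rot: [0.745, 0.663, 0.053, 0.059]
contact_force: [-25.5, 1.0, 14.6]
width: 0.0001
gripper_force: 11.6
```

```bash
python3 - <<'E'
from h import *
u=np.array([.9938,-.1115])
for n in("scene","side"):
    c=grab(n);P=cloud(c);x,y,z=P[...,0],P[...,1],P[...,2]
    b=((x-0.6152)*u[0]+(y+0.044)*u[1]);l=-(x-.6152)*u[1]+(y+.044)*u[0]
    for lo,hi in((.12,.16),(.085,.125)):
      m=(l>lo-.1)&(l<hi)&(z>0.03)&(z<0.08)&(b>-.2)&(b<.05)&(abs(l)<.13)
      print(n,m.sum(),np.percentile(b[m],[1,5,25,50]).round(4) if m.any() else 0)
    m=(abs(b)<.3)&(z>.238)&(z<.256)&(abs(l)<.14);print("top back",np.percentile(b[m],[1,50,99]).round(4),np.percentile(l[m],[1,99]))
E
```

```text
scene 79 [-0.0271 -0.0071  0.003   0.0192]
scene 38 [-0.0414 -0.0325 -0.0261 -0.0027]
top back [-0.0472  0.2045  0.2685] [-0.11761006  0.12147546]
side 280 [-0.026  -0.0211 -0.0075 -0.0007]
side 314 [-0.0493 -0.0391 -0.0136 -0.0062]
top back [-0.0917  0.1961  0.2679] [-0.11828427  0.12197881]
```

The force rises to 25 N exactly where the drawer should be home. I'll back off, rise clear of the lid handle, and open to about 45 mm to look at the drawer front and the bar.

```bash
python3 -m handwheel '[[[-12,1.3,0],[0,0,0]],[[-35,4,0],[0,0,0]],[[-60,6.7,30],[0,0,0]],[[-60,6.7,80],[0,0,0]],[[-60,6.7,130],[0,0,0]],[[-60,6.7,170],[0,0,0]],[[-40,4,180],[0,0,0]],[[-10,1,180],[0,0,0]],[[-10,1,180],[0,0,0]]]' 0.06 40
python3 - <<'E'
from h import *
c=grab("wrist");P=cloud(c);save(c,"w4.png");s=arm.state();print(s["position"],s["width"])
np.savez("w4.npz",P=P,px=c["pixels"])
u=np.array([.9938,-.1115])
x,y,z=P[...,0],P[...,1],P[...,2]
b=((x-0.6152)*u[0]+(y+0.044)*u[1]);l=-(x-.6152)*u[1]+(y+.044)*u[0]
m=(z>.173)&(z<.192)&(abs(b)<.03)&(abs(l)<.1);print("bar",m.sum(),np.percentile(b[m],[5,50,95]),np.percentile(l[m],[1,99]),np.percentile(z[m],[5,50,95]),"ang",cv2.minAreaRect(np.c_[x[m],y[m]].astype(np.float32)))
m=(z>.066)&(z<.079)&(b<.02)&(b>-.08)&(abs(l)<.12);print("panel top+lip",m.sum(),np.percentile(b[m],[1,50,99]))
E
```

```text
time: 12.9
position: [0.5464, -0.0363, 0.402]
ee_rot: [0.744, 0.662, 0.059, 0.066]
contact_force: [-0.2, 0.8, -0.9]
width: 0.0454
gripper_force: 0.0
[ 0.54501144 -0.03598031  0.40094333] 0.04544925755064448
bar 2006 [0.0025236  0.00582894 0.01251683] [-0.05759877  0.05655774] [0.18191563 0.18706974 0.18871781] ang ((0.6192138195037842, -0.04561830312013626), (0.11861397325992584, 0.02023140713572502), 75.08760070800781)
panel top+lip 5836 [-0.02814071 -0.00883626  0.00216522]
```

View pics/w4.png

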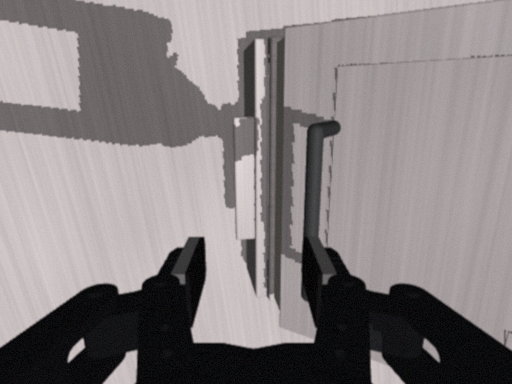

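The wrist view shows the lip at (245,180) and the panel at (262,170), flush with the base. The handle bar is at (315,190). I'll check the gap numerically while moving to the bar.

```bash
python3 -m handwheel '[[[20,-2,0],[0,0,0]],[[37,-4.5,0],[0,0,0]],[[39,-4.8,-15],[0,0,0]],[[43,-5.2,-35],[0,0,0]],[[46,-5.7,-54],[0,0,0]],[[48,-6,-64],[0,0,0]],[[48,-6,-64],[0,0,0]],[[48,-6,-64],[0,0,0]]]'
python3 - <<'E'
from h import *
d=np.load("w4.npz");P=d["P"];u=np.array([.9938,-.1115])
x,y,z=P[...,0],P[...,1],P[...,2]
b=((x-0.6152)*u[0]+(y+0.044)*u[1]);l=-(x-.6152)*u[1]+(y+.044)*u[0]
for lo in np.arange(-.12,.11,.03):
  s=(l>lo)&(l<lo+.03)&(b>-.06)&(b<.03)
  p=s&(z>.070)&(z<.0785);w=s&(z>.08)&(z<.128)
  print(round(lo,2),p.sum(),w.sum(),[np.percentile(b[k],[2,50,98]).round(4) if k.sum()>5 else None for k in(p,w)])
E
```

```text
time: 13.75
position: [0.5917, -0.0417, 0.3368]
ee_rot: [0.744, 0.662, 0.058, 0.064]
contact_force: [0.2, -0.4, 0.4]
width: 0.0451
gripper_force: 0.0
-0.12 308 325 [array([-0.0094, -0.0047,  0.0017]), array([0.0026, 0.0074, 0.0079])]
-0.09 360 357 [array([-0.0241, -0.0048,  0.0016]), array([0.0026, 0.0074, 0.0079])]
-0.06 878 371 [array([-0.0279, -0.013 ,  0.0013]), array([0.0026, 0.0073, 0.0079])]
-0.03 981 427 [array([-0.0278, -0.0128,  0.0024]), array([0.0025, 0.0073, 0.008 ])]
0.0 1052 467 [array([-0.0277, -0.0127,  0.0021]), array([0.0025, 0.0072, 0.0079])]
0.03 1063 499 [array([-0.0277, -0.0122,  0.0019]), array([0.0026, 0.0073, 0.0079])]
0.06 499 541 [array([-0.0094, -0.0041,  0.0018]), array([0.0025, 0.0074, 0.0079])]
0.09 525 567 [array([-0.0095, -0.0041,  0.0018]), array([0.0024, 0.0072, 0.008 ])]
```

The panel's inner face is flush with the base front to within 1 mm, so the drawer is home. I'll grip the bar.

```bash
python3 -m handwheel '[[[2,0,0],[0,0,0]],[[2,0,0],[0,0,0]],[[2,0,0],[0,0,0]],[[2,0,0],[0,0,0]],[[2,0,0],[0,0,0]],[[2,0,0],[0,0,0]],[[2,0,0],[0,0,0]]]' -1 40
```

```text
time: 14.45
position: [0.595, -0.042, 0.3382]
ee_rot: [0.744, 0.662, 0.06, 0.066]
contact_force: [4.7, -0.5, 1.3]
width: 0.0085
gripper_force: 38.9
```

```bash
python3 -m handwheel '[[[-3,0.3,6],[0,0,0]],[[-5.3,0.6,12.5],[0,0,0]],[[-7.5,0.8,19],[0,0,0]],[[-9.3,1,25],[0,0,0]],[[-11,1.2,32],[0,0,0]],[[-12.4,1.4,38.5],[0,0,0]],[[-13.4,1.5,45],[0,0,0]],[[-14.2,1.6,52],[0,0,0]],[[-14.2,1.6,52],[0,0,0]]]'
python3 - <<'E'
from h import *
c=grab("scene");P=cloud(c);u=np.array([.9938,-.1115]);x,y,z=P[...,0],P[...,1],P[...,2]
b=((x-0.618)*u[0]+(y+0.0443)*u[1]);l=-(x-.618)*u[1]+(y+.0443)*u[0]
m=(l>.07)&(l<.115)&(b>-.05)&(b<.13)&(z>.13)&(z<.45);a=np.polyfit(b[m],z[m],1);print(m.sum(),a,"slope deg",np.degrees(np.arctan(a[0])))
E
```

```text
time: 15.35
position: [0.5816, -0.0404, 0.3915]
ee_rot: [0.744, 0.662, 0.061, 0.068]
contact_force: [14.6, -2.2, -3.3]
width: 0.0084
gripper_force: 40.2
575 [0.36458766 0.19916534] slope deg 20.03123171871786
```

The lid is at 20°, with a slight +x pull that I'll ease by 2 mm. Continuing the arc to 60°.

```bash
python3 -m handwheel '[[[1,-0.1,7],[0,0,0]],[[1.3,-0.1,13.5],[0,0,0]],[[1.8,-0.2,27],[0,0,0]],[[3.5,-0.4,40],[0,0,0]],[[6.3,-0.7,53.5],[0,0,0]],[[10.3,-1.1,66.5],[0,0,0]],[[15.4,-1.7,79],[0,0,0]],[[21.5,-2.4,91],[0,0,0]],[[28.5,-3.2,102.5],[0,0,0]],[[28.5,-3.2,102.5],[0,0,0]]]'
python3 - <<'E'
from h import *
for n in("scene","side"):
    c=grab(n);P=cloud(c);u=np.array([.9938,-.1115]);x,y,z=P[...,0],P[...,1],P[...,2]
    b=((x-0.618)*u[0]+(y+0.0443)*u[1]);l=-(x-.618)*u[1]+(y+.0443)*u[0]
    m=(l>.07)&(l<.115)&(b>-.06)&(b<.125)&(z>.235)&(z<.45);a=np.polyfit(b[m],z[m],1);r=z[m]-np.polyval(a,b[m]);print(n,m.sum(),"slope deg",np.degrees(np.arctan(a[0])),r.std())
    if n=="side":save(c,"end.png")
print(arm.state()["contact_force"],arm.state()["qpos"])
E
```

```text
time: 16.4
position: [0.6105, -0.0438, 0.4898]
ee_rot: [0.744, 0.662, 0.06, 0.066]
contact_force: [18.7, -2.0, -16.4]
width: 0.0085
gripper_force: 39.4
scene 840 slope deg -18.352493735619422 0.0025341486182144032
side 441 slope deg -17.931424591077946 0.0021104169653728302
[ 18.22615493  -2.11575369 -16.6291343 ] [-0.2048955   0.08044999  1.53193471  0.01725984  1.3546297  -0.08998661]
```

View pics/end.png

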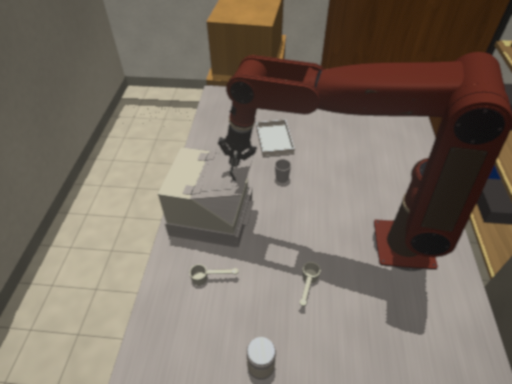

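The side view shows the drawer closed at (205,235), the lid raised by the gripper at (225,180), and the cup, tin and tray undisturbed. The lid is at about 58°, so I'll add a small trim that also eases the strain.

```bash
python3 -m handwheel '[[[2,-0.2,1],[0,0,0]],[[5,-0.6,2.3],[0,0,0]],[[5,-0.6,2.3],[0,0,0]],[[5,-0.6,2.3],[0,0,0]],[[5,-0.6,2.3],[0,0,0]],[[5,-0.6,2.3],[0,0,0]]]'
python3 - <<'E'
from h import *
for n in("scene","side"):
    c=grab(n);P=cloud(c);u=np.array([.9938,-.1115]);x,y,z=P[...,0],P[...,1],P[...,2]
    b=((x-0.618)*u[0]+(y+0.0443)*u[1]);l=-(x-.618)*u[1]+(y+.0443)*u[0]
    m=(l>.07)&(l<.115)&(b>-.06)&(b<.125)&(z>.235)&(z<.45);a=np.polyfit(b[m],z[m],1);print(n,"slope",np.degrees(np.arctan(a[0])))
    m=(z>.068)&(z<.079)&(b<.02)&(b>-.1)&(l>.08)&(l<.124);print("panel b",m.sum(),np.percentile(b[m],[5,50,95]) if m.any() else 0)
print(arm.state()["contact_force"],arm.state()["dq"].round(3))
E
```

```text
time: 17.1
position: [0.6134, -0.044, 0.4925]
ee_rot: [0.744, 0.662, 0.058, 0.064]
contact_force: [6.1, -0.4, -8.8]
width: 0.0083
gripper_force: 40.3
scene slope -19.497500827851425
panel b 7 [-0.01064288 -0.00816096 -0.00544897]
side slope -19.524217158555484
panel b 42 [-0.01071962 -0.00429043  0.01269917]
[ 6.10374021 -1.84765853 -9.84924765] [ 0.    -0.     0.001  0.     0.001 -0.002]
```

The lid is held at 59.5° with low strain, and the panel is still home, so I'm handing in.

```bash
python3 -c "
from cell import workorder; print(workorder.sign_off())"
```

```text
the job is handed in; nothing more can be done
None
```

The job is handed in: the smallest scoop was set upright in the drawer, the drawer was then pushed fully home, and the gripper is holding the lid open at about 59.5°; the cup, tin and tray were not touched.

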